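Surface probe on the slide warmer's mark

TASK

Take the slide box off the sloping slide warmer and set it down on the worktop, right way up and clear of the warmer. Then take the surface probe out of its stand and hold its foot inside the ring engraved on the warmer's plate, with the probe square to the sloping plate and pressed only lightly, so that the sprung foot is about half way in. Finish while still holding it there, without letting go; never press hard, and leave the other things where they stand.

Things in the scene. Friction and masses are not known exactly. Their poses are not given: they have to be found in the camera images.
- warmer: fixed slide warmer: pale wedge housing 144 x 164 mm under an aluminium plate 150 (down the slope) x 170 x 8 mm. The plate slopes 0.30 rad (17 degrees): its face is 28 mm above the worktop at the low edge (-x side, with a 5 mm lip), 50 mm mid-plate, 72 mm at the high edge (+x). A knob sticks out 12 mm on the -y side. Origin: centre of the underside; x up the slope but level, y across, z up.
- mark (a point): centre of the engraved ring, which is at the middle of the warmer's plate, on its face: a thin dark ring 28 mm inside and 33 mm outside diameter, hidden at the start under the slide box. Its frame is the plate's: z is the outward normal of the sloping face, x up the slope, y across.
- slide_box: closed yellow box of glass slides, 34 x 82 x 31 mm (x, y, z), lid fixed, 0.08 to 0.14 kg, loose. It lies flat on the sloping plate over the ring, its long side (y) across the slope, held by friction. Origin: centre of its underside; z up through the lid; on the worktop its z is 0.
- probe: surface probe, 0.1 kg, upright and loose in its stand, foot down. White handle 24 x 20 x 80 mm (x, y, z; dark display on the -x face), below it a steel stem 8 mm thick and the sprung foot. Origin: centre of the handle's lower end, 62 mm above the worktop in the stand; the handle spans z = 0 to 80 mm, the unpressed foot's face is at z = -58 mm; +z towards the handle's top.
- foot_tip (a point): centre of the flat underside of the probe's foot, a steel disc 12 mm in diameter on the probe's axis, 58 mm below the probe's origin when not pressed; z along the probe's axis towards its handle.
- foot (a joint): how far the sprung foot is pushed into the stem, m: 0 not pressed, 0.012 the stop. The spring pushes 0.8 N at 0 and 400 N/m more (3.2 N half way in, 5.6 N at the stop).
- stand: fixed grey block 60 x 60 x 62 mm with a hole 16 mm across right through its middle, in which the probe's stem hangs while the handle rests on the block's top. It stands to the left or to the right of the warmer. Origin: centre of the underside.
- stain: amber dropper bottle 36 mm in diameter, 104 mm tall, a bystander on the warmer's other side from the stand. Origin: centre of the underside.
- tape: roll of tape lying flat, 96 mm in diameter, 25 mm tall, at the front left; a bystander. Origin: centre of the underside.
- petri: petri dish 63 mm in diameter, 15 mm tall, at the front right; a bystander. Origin: centre of the underside.
- marker: black and white marker pen lying at the front right, 136 mm long along its y, 13 mm thick; a bystander. Origin: centre of the underside.

How it is judged:
By the outcome, as a careful person would: the job done as asked, in the order asked, and still so for the second after the job is handed in, while the arm keeps its last pose, push and grip.
It also fails if it takes over 51 s, if anything falls off the work surface, if the arm or the gripper's body presses on something with over 40 N, if the wrist force passes 120 N, or if a joint passes its speed limit or range.

ROBOT

A 7-joint arm with a two-finger parallel gripper is mounted at the origin on a cart in front of the work surface, level with it; the furniture and walls round the work are solid. World frame = base frame: x ahead of the robot, y to its left, z up, the work surface at z = 0. Lengths are in m, angles in rad, forces in N, time in s.
With the tool pointing down it reaches from about 0.4 to 0.875 m from the base axis. Payload 19.3 kg.
Tool frame: the origin (TCP) lies midway between the tips of the shut fingers; the grasp point (between the pads) lies robot.grasp_offset behind it (robot.grasp_offset is the distance from the TCP to the grasp point, in m); z points along the fingers, y is the line along which they close (so a half turn about z gives the same grasp; the last joint's range is limited). The gripper opens to 85 mm and grips with 20 to 120 N. Pads are 22 mm wide; open, the fingers measure 114 mm over their backs; the gripper's body (76 mm by 85 mm) begins 54 mm behind the grasp point. The pads swing forward as they close: fully open they stand 13 mm farther back than shut.
Start: joints at [1.223, 0.521, -0.036, 1.599, 0.021, 1.021, -0.113], TCP at [0.171, -0.601, 0.231] pointing down, gripper open.
Joint ranges: [-2.91, 2.91], [-0.3, 2.13], [-1.5, 1.42], [0.17, 2.43], [-1.26, 4.41], [0.16, 1.93], [-2.52, 2.52]. Speed limits (rad/s): [1.89, 1.89, 2.39, 2.39, 3.01, 3.01, 3.01].

INTERFACE

Orientations are given as a rotation vector (axis times angle).
In Python, from rig import robot gives the robot as it stands.
- The arm moves only by the tool apply_moves, never from a script. Its argument "increments" is text: rows parted by semicolons, each of 6 numbers parted by spaces: the shift along the tool's x, y, z in mm, then the turn, a rotation vector about the tool's x, y, z in rad. In form: x y z ax ay az; .... A call has exactly 10 rows; each row shifts and turns the commanded pose from where the row before left it, along the tool's axes as they then stand; what a row does not reach is not made up. A row lasts 1/8 s, in which the tool goes at most 62.5 mm and 10.7 degrees, less where a joint would pass 70% of its speed; a pose out of reach is approached as far as the arm can. A call is refused whole if a number of a shift passes 62.5 or a number of a turn 0.188, either way. A call with a gripper value outside its range is refused whole. "grip" is the closure in counts, from 0 (fully open) to 255 (shut), set as the call begins (left out, the last holds). The fingers move at their own pace and stop on an object; "newtons" is the grip in N (left out, the last holds). Time passes only in rows, so rows that do not move let the fingers close, or fill a call up. It gives the time, the measured TCP pose, the force, the opening and the grip force at its end, in the units of the state.
- robot.sense(): the state, without advancing time (a new reading comes with each control period).
- robot.capture(name): name is "side" or "top"; returns a dict with "img" (420x560x3 uint8, red, green, blue), "camera_matrix" (3x3 intrinsics, pixels), "origin" and "attitude" of the camera in the world. Camera axes: x right, y down, z forward; pixel columns grow to the right and rows downward; lengths in m; the calibration is good to about 2 mm. A picture is of the moment at which its call begins. There is no depth.
- robot.job_done(): hands the job in; it is judged then, once.
The state is a dict: "clock": time; "joint_positions": joint angles; "qd": joint speeds; "joint_torque": joint torques, N m; "tool_pos": TCP position; "orientation": TCP orientation; "force": force on the tool from outside, world axes, zero at the start; "torque": the same for the moment, N m; "opening": finger opening in m; "gripper_force": force on a finger pad.
Only numpy, scipy, OpenCV 4.12 (cv2) and the standard library are available. Lean on these libraries where they do the work, as an engineer would, in place of code of your own. Each camera call takes 0.05 s, during which the arm holds its last target. There are 200 camera calls.

## Working session

There is one attempt and no reset: what is moved stays moved. The work goes in short steps, Python scripts to look and compute and a tool call to move; the robot and the scene stay as the last step left them, time stands still between calls to the robot, and variables do not carry over. Pictures are saved under pics/ and viewed, at most 10 in all, crops included, and the job is handed in when it is done.

Besides the shell and the picture viewer there is one more tool, called after "Request:" as a command line: name --argument value ..., lists and objects as JSON in quotes. apply_moves: Moves the arm, as the interface text tells. Its arguments: {"type":"object","properties":{"increments":{"type":"string"},"grip":{"type":"number"},"newtons":{"type":"number"}},"required":["increments"]}

```bash
mkdir -p pics; python3 - <<'E'
from rig import robot
import cv2
for n in("side","top"):
    c=robot.capture(n); cv2.imwrite(f"pics/{n}0.png",c["img"][...,::-1])
    print(n,c["camera_matrix"],c["origin"],c["attitude"])
print(robot.sense(), robot.grasp_offset)
E
```

```text
side [[443.72790268   0.         281.21810882]
 [  0.         443.72790268 215.3779722 ]
 [  0.           0.           1.        ]] [-0.06674521  1.18056687  0.64629112] [-0.51413288  2.38666384 -1.55534347]
top [[385.66056556   0.         289.07916997]
 [  0.         385.66056556 208.96307166]
 [  0.           0.           1.        ]] [0.28126603 0.02579643 1.07728369] [-1.941015    2.28964813 -0.23917841]
{'clock': 0.1, 'joint_positions': array([ 1.22279665,  0.52195788, -0.03628299,  1.59990863,  0.02119842,
        1.02114402, -0.1127809 ]), 'qd': array([-0.00027665, -0.0016456 , -0.000553  , -0.00142286,  0.00074824,
        0.00047836, -0.00018181]), 'joint_torque': array([ 3.22510161e-03, -9.28495789e+01,  1.98367506e+00, -3.70534122e+01,
        1.81309681e-02,  5.30697449e-03,  9.89782677e-06]), 'tool_pos': array([ 0.17126232, -0.60077085,  0.23079681]), 'orientation': array([-3.11034629e+00, -4.34775856e-01,  3.69351029e-04]), 'force': array([ 0.40533765, -0.313915  , -0.74099568]), 'torque': array([0.00180974, 0.03100696, 0.01082075]), 'gripper_force': 0.0, 'opening': 0.08520497267227113} 0.0187
```

View pics/top0.png

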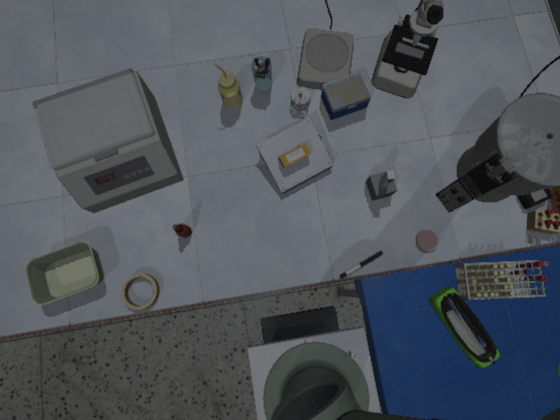

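View pics/side0.png

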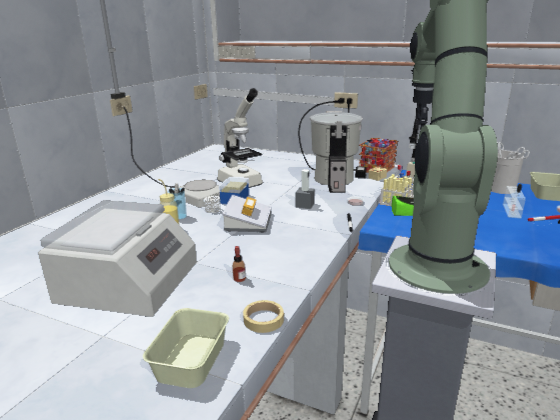

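The top view shows the warmer near (295,158) with the box at (294,155), the stand and probe at (382,184), and the bottle at (182,230). The side view shows the same layout. I'll zoom in on both.

```bash
cat > h.py <<'E'
import numpy as np, cv2
from scipy.spatial.transform import Rotation as R
from rig import robot
def pix(c,P):
    P=np.atleast_2d(P); q=(P-c["origin"])@R.from_rotvec(c["attitude"]).as_matrix()
    u=q@np.array(c["camera_matrix"]).T; return u[:,:2]/u[:,2:]
def ray(c,u,v,z):
    d=R.from_rotvec(c["attitude"]).as_matrix()@np.linalg.solve(c["camera_matrix"],[u,v,1.])
    return c["origin"]+d*(z-c["origin"][2])/d[2]
def crop(c,x,y,w,h,s,name):
    cv2.imwrite("pics/"+name,cv2.resize(c["img"][y:y+h,x:x+w,::-1],None,fx=s,fy=s,interpolation=cv2.INTER_CUBIC))
E
python3 - <<'E'
from h import *
t=robot.capture("top"); s=robot.capture("side")
crop(t,240,105,180,110,4.4,"t1.png"); crop(s,210,160,130,90,6,"s1.png")
print(ray(t,294,155,.08),ray(t,382,184,.1),pix(s,[ray(t,294,155,.08),ray(t,382,190,.062)]))
E
```

```text
[ 0.63164744 -0.04915563  0.08      ] [ 0.50796004 -0.2623145   0.1       ] [[249.0620518  202.19605425]
 [308.54583842 191.4233037 ]]
```

View pics/t1.png

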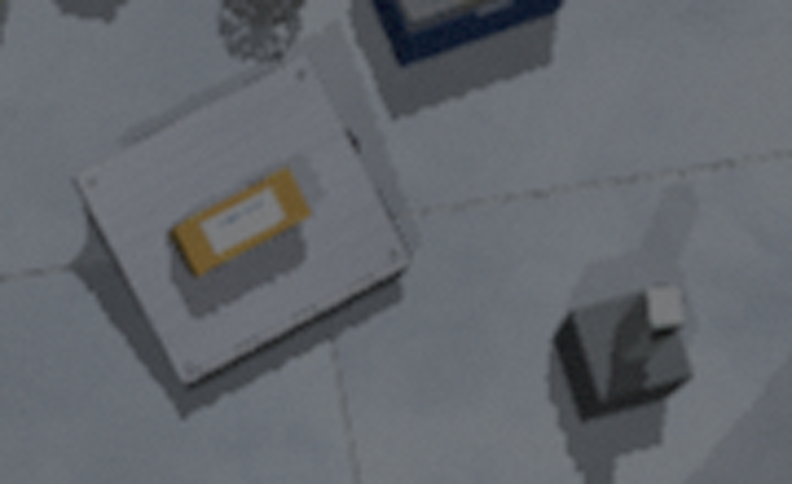

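View pics/s1.png

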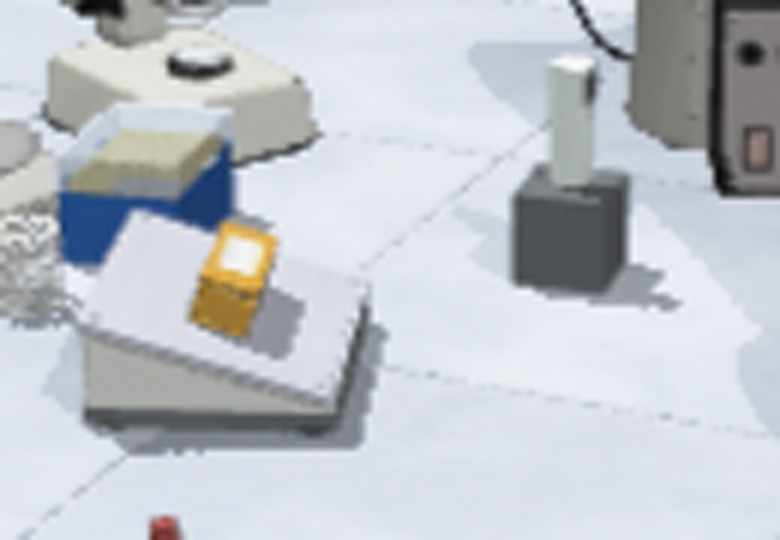

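```bash
cat >> h.py <<'E'
from scipy.optimize import least_squares
def fit(cams,obs,pts,x0,base=None):
    # pose (x,y,yaw) of pts, world or within base (R,p)
    B,b=base or (np.eye(3),np.zeros(3))
    def W(x,p): return (np.array([x[0],x[1],0])+p@R.from_euler('z',x[2]).as_matrix().T)@B.T+b
    def f(x): return np.concatenate([(pix(cams[k],W(x,np.array(pts[k],float)))-o).ravel() for k,o in obs.items()])
    r=least_squares(f,x0); return r.x,np.round(f(r.x).reshape(-1,2),1)
T=lambda l:np.array(l)/4.4+[240,105]-.4
S=lambda l:np.array(l)/6+[210,160]-.4
E
python3 - <<'E'
from h import *
t=robot.capture("top"); s=robot.capture("side"); C={"t":t,"s":s}
a,b=.0716,.0222
hi=[[a,.085,.05+b],[a,-.085,.05+b]]; lo=[[-a,-.085,.05-b+.003],[-a,.085,.05-b+.003]]
P=hi+lo
x,e=fit(C,{"t":T([(80,182),(303,66),(408,262),(187,383)]),"s":S([(80,325),(135,212),(368,290),(335,400)])},{"t":P,"s":P},[.63,-.05,0])
print("warmer",x.round(4),e.tolist())
Rw=R.from_euler('z',x[2])*R.from_euler('y',-.3); base=(Rw.as_matrix(),np.array([x[0],x[1],.05]))
h=.031
top=[[.017,.041,h],[.017,-.041,h],[-.017,-.041,h],[-.017,.041,h]]
x1,e=fit(C,{"t":T([(172,232),(288,168),(310,214),(197,276)]),"s":S([(205,272),(220,222),(277,235),(262,285)])},{"t":top,"s":top},[0,0,0],base)
print("box in plate",x1.round(4),e.tolist())
print("box centre world",base[0]@[x1[0],x1[1],.0155]+base[1])
st=[[.03,.03,.062],[.03,-.03,.062],[-.03,-.03,.062],[-.03,.03,.062]]
x2,e=fit(C,{"t":T([(575,310),(672,290),(690,375),(603,402)])},{"t":st},[.5,-.25,x[2]])
print("stand",x2.round(4),e.tolist())
pr=[[0,0,.142]]
x3,e=fit(C,{"t":T([(665,307)]),"s":S([(573,64),(572,182)])},{"t":pr,"s":[[0,0,.142],[0,0,.062]]},[.5,-.25,x[2]])
print("probe",x3.round(4),e.tolist())
for n,u in(("stain",(182,232)),("petri",(427,241)),("marker",(361,265)),("tape",(140,292))): print(n,ray(t,*u,.01).round(3))
E
```

```text
warmer [ 0.6396 -0.0542  0.3491] [[-2.2, -0.1], [0.6, -1.9], [1.2, 0.8], [-0.9, 1.8], [-0.6, -1.0], [-0.2, -0.7], [0.4, -2.3], [0.5, -1.0]]
box in plate [0.002 0.006 0.02 ] [[-0.0, -0.3], [-0.4, -0.4], [0.6, 0.2], [0.4, 0.7], [-0.7, 0.3], [0.2, -0.4], [-0.0, 0.2], [-0.4, 1.0]]
box centre world [ 0.63497125 -0.04950739  0.06539068]
stand [ 0.5193 -0.2794  0.062 ] [[0.1, -0.2], [-0.9, -0.4], [1.1, 0.9], [-0.4, -0.4]]
probe [ 0.5185 -0.2772  1.0073] [[0.1, 0.3], [-0.2, -0.5], [-0.2, 0.2]]
stain [0.484 0.292 0.01 ]
petri [ 0.348 -0.378  0.01 ]
marker [ 0.313 -0.183  0.01 ]
tape [0.34  0.421 0.01 ]
```

```bash
cat >> h.py <<'E'
from scipy.spatial.transform import Slerp
wy=.3691  # yaw used for box
def frame(yaw,tilt): # tool axes = (y, x, -z) of a frame with that yaw and upslope tilt
    M=(R.from_euler('z',yaw)*R.from_euler('y',-tilt)).as_matrix()
    return R.from_matrix(np.c_[M[:,1],M[:,0],-M[:,2]])
def plan(p1,R1,n,p0=None,R0=None):
    s=robot.sense()
    p0=s["tool_pos"] if p0 is None else np.array(p0); R0=R.from_rotvec(s["orientation"]) if R0 is None else R0
    k=np.linspace(0,1,n+1); Q=Slerp([0,1],R.concatenate([R0,R1]))(k); rows=[]
    for i in range(n):
        d=Q[i].inv().apply((np.array(p1)-p0)/n)*1000; w=(Q[i].inv()*Q[i+1]).as_rotvec()
        rows.append(" ".join(f"{v:.1f}" for v in d)+" "+" ".join(f"{v:.3f}" for v in w))
    for i in range(0,n,10): print("; ".join(rows[i:i+10]))
def show():
    s=robot.sense(); print(s["clock"],s["tool_pos"].round(4),R.from_rotvec(s["orientation"]).as_matrix().round(3).tolist(),s["force"].round(2),s["torque"].round(2),s["opening"],s["gripper_force"])
E
python3 - <<'E'
from h import *
t=robot.capture("top")
print([ray(t,u,v,.25).round(2).tolist() for u,v in((535,135),(475,150),(455,180))])
Rb=frame(.3691,.3); n=-Rb.apply([0,0,1])
c=np.array([.63497,-.04951,.06539])-n*.0155
print(c, n)
plan(c+n*.1,Rb,18)
E
```

```text
[[0.53, -0.59, 0.25], [0.52, -0.44, 0.25], [0.46, -0.38, 0.25]]
[ 0.63924207 -0.04785744  0.05058228] [-0.27561764 -0.10661665  0.95533649]
31.8 -22.3 4.7 -0.013 0.014 -0.092; 33.6 -19.3 4.9 -0.013 0.014 -0.092; 35.2 -16.2 5.2 -0.013 0.014 -0.092; 36.5 -13.0 5.5 -0.013 0.014 -0.092; 37.4 -9.7 5.8 -0.013 0.014 -0.092; 38.1 -6.3 6.3 -0.013 0.014 -0.092; 38.4 -2.9 6.7 -0.013 0.014 -0.092; 38.4 0.5 7.3 -0.013 0.014 -0.092; 38.1 3.9 7.8 -0.013 0.014 -0.092; 37.5 7.3 8.4 -0.013 0.014 -0.092
36.5 10.6 9.0 -0.013 0.014 -0.092; 35.3 13.7 9.7 -0.013 0.014 -0.092; 33.8 16.8 10.4 -0.013 0.014 -0.092; 31.9 19.7 11.0 -0.013 0.014 -0.092; 29.9 22.3 11.7 -0.013 0.014 -0.092; 27.5 24.8 12.4 -0.013 0.014 -0.092; 25.0 27.1 13.1 -0.013 0.014 -0.092; 22.2 29.1 13.8 -0.013 0.014 -0.092
```

```bash
python3 - <<'E'
from h import *
Rb=frame(.3691,.3); n=-Rb.apply([0,0,1]); c=np.array([.63924,-.04786,.05058])
R0=R.from_rotvec(robot.sense()["orientation"]); Rm=Slerp([0,1],R.concatenate([R0,Rb]))([.5])[0]; v=[.30,-.37,.32]
plan(v,Rm,8); plan(c+n*.1,Rb,12,v,Rm)
E
```

```text
23.4 -23.4 -11.1 -0.014 0.016 -0.103; 25.8 -20.7 -11.0 -0.014 0.016 -0.103; 28.0 -17.7 -10.9 -0.014 0.016 -0.103; 29.8 -14.6 -10.7 -0.014 0.016 -0.103; 31.3 -11.3 -10.4 -0.014 0.016 -0.103; 32.5 -7.9 -10.0 -0.014 0.016 -0.103; 33.2 -4.3 -9.6 -0.014 0.016 -0.103; 33.6 -0.8 -9.1 -0.014 0.016 -0.103
33.8 9.0 18.3 -0.009 0.010 -0.069; 32.9 11.2 18.8 -0.009 0.010 -0.069; 31.9 13.2 19.2 -0.009 0.010 -0.069; 30.7 15.2 19.7 -0.009 0.010 -0.069; 29.4 17.0 20.1 -0.009 0.010 -0.069; 27.9 18.8 20.6 -0.009 0.010 -0.069; 26.4 20.5 21.1 -0.009 0.010 -0.069; 24.7 22.0 21.5 -0.009 0.010 -0.069; 22.9 23.5 22.0 -0.009 0.010 -0.069; 21.0 24.8 22.5 -0.009 0.010 -0.069
19.0 25.9 22.9 -0.009 0.010 -0.069; 17.0 26.9 23.3 -0.009 0.010 -0.069
```

Request:
apply_moves --increments "23.4 -23.4 -11 -0.014 0.016 -0.103; 25.8 -20.7 -11 -0.014 0.016 -0.103; 28 -17.7 -11 -0.014 0.016 -0.103; 29.8 -14.6 -10.7 -0.014 0.016 -0.103; 31.3 -11.3 -10.4 -0.014 0.016 -0.103; 32.5 -7.9 -10 -0.014 0.016 -0.103; 33.2 -4.3 -9.6 -0.014 0.016 -0.103; 33.6 -0.8 -9 -0.014 0.016 -0.103; 33.8 9 18.3 -0.009 0.010 -0.069; 32.9 11.2 18.8 -0.009 0.010 -0.069" --grip 0

```text
clock: 1.6
tool_pos: [0.3525, -0.3174, 0.2918]
orientation: [2.459, 1.764, 0.24]
force: [-0.2, -0.4, 0.2]
opening: 0.0855
gripper_force: 0.0
```

Request:
apply_moves --increments "31.9 13.2 19.2 -0.009 0.010 -0.069; 30.7 15.2 19.7 -0.009 0.010 -0.069; 29.4 17 20.1 -0.009 0.010 -0.069; 27.9 18.8 20.6 -0.009 0.010 -0.069; 26.4 20.5 21 -0.009 0.010 -0.069; 24.7 22 21.5 -0.009 0.010 -0.069; 22.9 23.5 22 -0.009 0.010 -0.069; 21 24.8 22.5 -0.009 0.010 -0.069; 19 26 23 -0.009 0.010 -0.069; 17 27 23 -0.009 0.010 -0.069"

```text
clock: 2.85
tool_pos: [0.6117, -0.0569, 0.1465]
orientation: [1.663, 2.44, 0.363]
force: [-0.5, 0.3, 0.2]
opening: 0.0852
gripper_force: 0.0
```

```bash
python3 - <<'E'
from h import *
show()
Rb=frame(.3691,.3); n=-Rb.apply([0,0,1]); c=np.array([.63924,-.04786,.05058])
print(c+n*.1,Rb.as_matrix().round(3).tolist()); plan(c+n*.005,Rb,8)
E
```

```text
2.85 [ 0.6117 -0.0569  0.1465] [[-0.365, 0.89, 0.272], [0.931, 0.35, 0.106], [-0.0, 0.292, -0.957]] [-0.52  0.27  0.23] [-0.05  0.26  0.07] 0.08523853094044005 0.0
[ 0.61167824 -0.05852167  0.14611365] [[-0.361, 0.891, 0.276], [0.933, 0.345, 0.107], [0.0, 0.296, -0.955]]
-0.2 -0.0 11.9 -0.001 -0.000 0.001; -0.2 -0.0 11.9 -0.001 -0.000 0.001; -0.2 -0.1 11.9 -0.001 -0.000 0.001; -0.2 -0.1 11.9 -0.001 -0.000 0.001; -0.2 -0.1 11.9 -0.001 -0.000 0.001; -0.2 -0.1 11.9 -0.001 -0.000 0.001; -0.2 -0.1 11.9 -0.001 -0.000 0.001; -0.2 -0.1 11.9 -0.001 -0.000 0.001
```

Request:
apply_moves --increments "-0.5 0 15 -0.004 0 0.004; -0.5 0 15 -0.004 0 0.004; -0.5 0 15 0 0 0; 0 0 15 0 0 0; 0 0 12 0 0 0; 0 0 10 0 0 0; 0 0 8 0 0 0; 0 0 5 0 0 0; 0 0 0 0 0 0; 0 0 0 0 0 0"

```text
clock: 4.1
tool_pos: [0.6379, -0.0489, 0.0567]
orientation: [1.673, 2.427, 0.374]
force: [0.2, -0.1, 0.5]
opening: 0.085
gripper_force: 0.0
```

Request:
apply_moves --increments "0 0 0 0 0 0; 0 0 0 0 0 0; 0 0 0 0 0 0; 0 0 0 0 0 0; 0 0 0 0 0 0; 0 0 0 0 0 0; 0 0 0 0 0 0; 0 0 0 0 0 0; 0 0 0 0 0 0; 0 0 0 0 0 0" --grip 255 --newtons 35

```text
clock: 5.35
tool_pos: [0.6378, -0.0489, 0.0566]
orientation: [1.673, 2.427, 0.373]
force: [-2.9, -0.2, 6.9]
opening: 0.0336
gripper_force: 34.7
```

```bash
python3 - <<'E'
from h import *
show()
t=robot.capture("top"); s=robot.capture("side")
a=t["img"][100:220,230:340,::-1];b=s["img"][150:240,215:300,::-1]
cv2.imwrite("pics/g.png",np.hstack([cv2.resize(a,(400,436),interpolation=2),cv2.resize(b,(400,436),interpolation=2)]))
E
```

```text
5.35 [ 0.6378 -0.0489  0.0566] [[-0.356, 0.892, 0.279], [0.934, 0.339, 0.109], [0.002, 0.299, -0.954]] [-2.89 -0.18  6.91] [-0.11  0.68 -0.01] 0.03356497077821226 34.68997165560722
```

View pics/g.png

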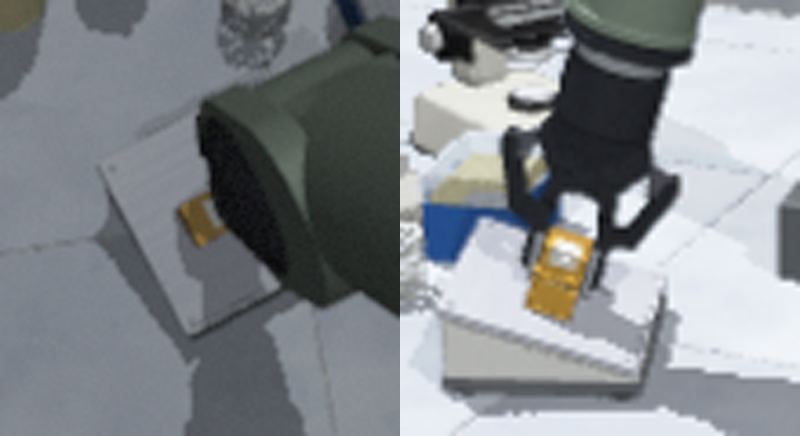

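The picture shows the box held between the fingers, with the opening at 33.6 mm and all clear. Next I'll lift it.

```bash
python3 - <<'E'
from h import *
s=robot.sense(); R0=R.from_rotvec(s["orientation"]); p=s["tool_pos"]+R0.apply([0,0,-.08]); R1=frame(.3691,0)
print(p); q=[.435,-.03,.06]; plan(q,R1,10,p,R0)
E
```

```text
[ 0.61544411 -0.05757032  0.13294025]
9.0 -17.3 2.2 0.030 -0.000 -0.001; 9.0 -17.3 2.8 0.030 -0.000 -0.001; 9.0 -17.2 3.3 0.030 -0.000 -0.001; 9.0 -17.0 3.8 0.030 -0.000 -0.001; 9.0 -16.9 4.3 0.030 -0.000 -0.001; 9.0 -16.8 4.8 0.030 -0.000 -0.001; 9.0 -16.6 5.3 0.030 -0.000 -0.001; 9.1 -16.4 5.8 0.030 -0.000 -0.001; 9.1 -16.3 6.3 0.030 -0.000 -0.001; 9.1 -16.1 6.8 0.030 -0.000 -0.001
```

Request:
apply_moves --increments "0 0 -4 0 0 0; 0 0 -8 0 0 0; 0 0 -14 0 0 0; 0 0 -18 0 0 0; 0 0 -18 0 0 0; 0 0 -18 0 0 0; 9 -17.3 2.2 0.03 0 -0.001; 9 -17.3 2.8 0.03 0 -0.001; 9 -17.2 3.3 0.03 0 -0.001; 9 -17 3.8 0.03 0 -0.001"

```text
clock: 6.7
tool_pos: [0.5418, -0.0461, 0.1026]
orientation: [1.715, 2.501, 0.228]
force: [-0.7, 0.7, -1.4]
opening: 0.0333
gripper_force: 35.0
```

Request:
apply_moves --increments "9 -16.9 4.3 0.03 0 -0.001; 9 -16.8 4.8 0.03 0 -0.001; 9 -16.6 5.3 0.03 0 -0.001; 9 -16.4 5.8 0.03 0 -0.001; 9 -16.3 6.3 0.03 0 -0.001; 9 -16.1 6.8 0.03 0 -0.001; 0 0 10 0 0 0; 0 0 10 0 0 0; 0 0 5 0 0 0; 0 0 0 0 0 0"

```text
clock: 7.95
tool_pos: [0.4353, -0.0306, 0.0342]
orientation: [1.769, 2.595, 0.005]
force: [-0.5, -0.3, -0.9]
opening: 0.0334
gripper_force: 35.0
```

```bash
python3 - <<'E'
from h import *
show()
t=robot.capture("top"); s=robot.capture("side")
w=R.from_rotvec(robot.sense()["orientation"])
u,v=pix(s,robot.sense()["tool_pos"])[0].astype(int); print(u,v)
crop(s,u-50,v-40,100,60,7,"h.png")
plan([.435,-.03,.0075],frame(.3691,0),6)
E
```

```text
7.95 [ 0.4353 -0.0306  0.0342] [[-0.366, 0.931, 0.003], [0.931, 0.366, 0.002], [0.001, 0.003, -1.0]] [-0.48 -0.26 -0.93] [-0.   -0.02  0.03] 0.033414810307840215 35.039788484573364
299 225
0.1 -0.0 4.5 0.001 -0.000 0.001; 0.1 -0.0 4.5 0.001 -0.000 0.001; 0.1 -0.0 4.5 0.001 -0.000 0.001; 0.1 -0.0 4.5 0.001 -0.000 0.001; 0.1 -0.0 4.5 0.001 -0.000 0.001; 0.1 -0.0 4.5 0.001 -0.000 0.001
```

View pics/h.png

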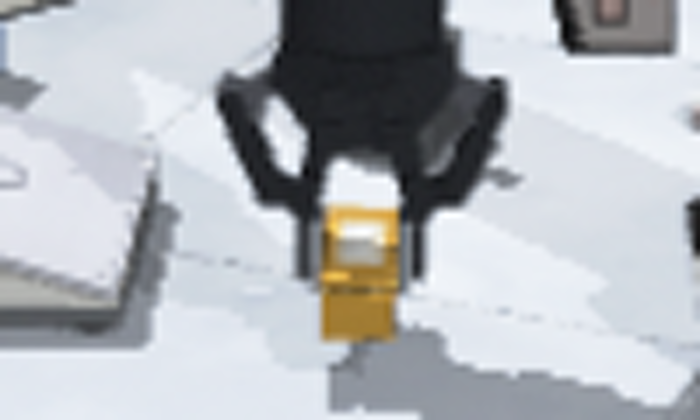

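The box is held upright and clear of the warmer. I'll lower it gently.

Request:
apply_moves --increments "0 0 7 0.003 0 0; 0 0 5 0.003 0 0; 0 0 4 0 0 0; 0 0 3 0 0 0; 0 0 2 0 0 0; 0 0 1 0 0 0; 0 0 1 0 0 0; 0 0 1 0 0 0; 0 0 0 0 0 0; 0 0 0 0 0 0"

```text
clock: 9.3
tool_pos: [0.4353, -0.0305, 0.0106]
orientation: [-1.768, -2.594, 0.002]
force: [-0.0, -0.0, -0.2]
opening: 0.0334
gripper_force: 35.0
```

Request:
apply_moves --increments "0 0 1 0 0 0; 0 0 0.5 0 0 0; 0 0 0.5 0 0 0; 0 0 0.5 0 0 0; 0 0 0.5 0 0 0; 0 0 0 0 0 0; 0 0 0 0 0 0; 0 0 0 0 0 0; 0 0 0 0 0 0; 0 0 0 0 0 0"

```text
clock: 10.55
tool_pos: [0.4353, -0.0306, 0.0076]
orientation: [-1.768, -2.594, 0.002]
force: [-0.0, 0.5, -0.0]
opening: 0.0335
gripper_force: 35.0
```

Request:
apply_moves --increments "0 0 0.5 0 0 0; 0 0 0.5 0 0 0; 0 0 0.5 0 0 0; 0 0 0.5 0 0 0; 0 0 0 0 0 0; 0 0 0 0 0 0; 0 0 0 0 0 0; 0 0 0 0 0 0; 0 0 0 0 0 0; 0 0 0 0 0 0"

```text
clock: 11.8
tool_pos: [0.4354, -0.0308, 0.0065]
orientation: [-1.769, -2.595, 0.002]
force: [-7.3, -1.2, 36.7]
opening: 0.0334
gripper_force: 39.1
```

Request:
apply_moves --increments "0 0 -1 0 0 0; 0 0 0 0 0 0; 0 0 0 0 0 0; 0 0 0 0 0 0; 0 0 0 0 0 0; 0 0 0 0 0 0; 0 0 0 0 0 0; 0 0 -10 0 0 0; 0 0 -25 0 0 0; 0 0 -40 0 0 0" --grip 0

```text
clock: 13.05
tool_pos: [0.4348, -0.0304, 0.0825]
orientation: [-1.767, -2.594, 0.004]
force: [-0.2, -1.3, 0.1]
opening: 0.0856
gripper_force: 0.0
```

```bash
python3 - <<'E'
from h import *
show()
s=robot.capture("side"); t=robot.capture("top")
print(pix(s,[[.5185,-.2772,.142]]))
crop(s,210,140,130,100,6,"s3.png")
# approach to probe: closing along x of yaw .06
R1=frame(.06,0); s0=robot.sense(); p=s0["tool_pos"]+[0,0,0.05]
plan([.5185,-.2772,.21],R1,10,p)
E
```

```text
13.05 [ 0.4348 -0.0304  0.0825] [[-0.366, 0.931, -0.004], [0.931, 0.366, 0.0], [0.002, -0.004, -1.0]] [-0.21 -1.28  0.06] [-0.03 -0.01  0.01] 0.08557828408720539 0.0
[[304.91058706 169.80290153]]
-25.9 -1.4 -7.5 0.000 0.000 0.031; -26.0 -0.6 -7.5 0.000 0.000 0.031; -26.0 0.2 -7.5 0.000 0.000 0.031; -26.0 1.0 -7.5 0.000 0.000 0.031; -25.9 1.9 -7.5 0.000 0.000 0.031; -25.8 2.7 -7.5 0.000 0.000 0.031; -25.7 3.5 -7.5 0.000 0.000 0.031; -25.6 4.3 -7.5 0.000 0.000 0.031; -25.5 5.1 -7.5 0.000 0.000 0.031; -25.3 5.9 -7.5 0.000 0.000 0.031
```

View pics/s3.png

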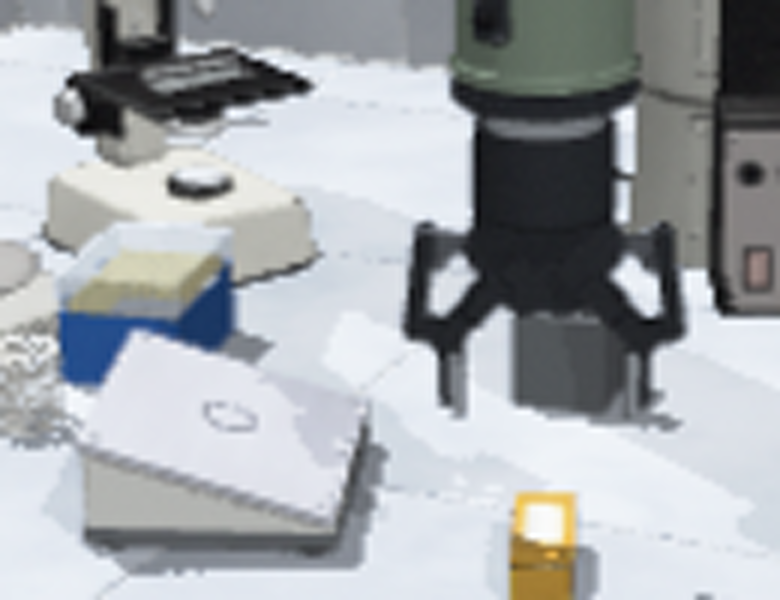

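The box stands upright on the worktop, and the ring shows on the plate at about (248,209) in the full side image. Now on to the probe.

Request:
apply_moves --increments "-20 -1 -25 0.004 0 0.031; -26 -1 -25 0 0 0.031; -26 0 -25 0 0 0.031; -26 1 -20 0 0 0.031; -26 1.9 -15 0 0 0.031; -26 2.7 -10 0 0 0.031; -26 3.5 -5 0 0 0.031; -26 4.3 0 0 0 0.031; -26 5 0 0 0 0.031; -26 6 0 0 0 0.031"

```text
clock: 14.4
tool_pos: [0.5163, -0.2742, 0.2066]
orientation: [-2.147, -2.288, 0.008]
force: [-0.5, 1.0, -0.3]
opening: 0.0855
gripper_force: 0.0
```

```bash
python3 - <<'E'
from h import *
show()
s=robot.capture("side"); t=robot.capture("top")
plan([.5185,-.2772,.093],frame(.06,0),10)
a=cv2.resize(t["img"][135:165,275:320,::-1],None,fx=9,fy=9,interpolation=2)
b=cv2.resize(s["img"][195:225,232:272,::-1],None,fx=9,fy=9,interpolation=2)
c=cv2.resize(s["img"][150:230,260:360,::-1],None,fx=3.375,fy=3.375,interpolation=2)
cv2.imwrite("pics/r.png",np.vstack([np.hstack([a,b]),np.hstack([c,np.zeros((270,a.shape[1]+b.shape[1]-c.shape[1],3),np.uint8)])]))
E
```

```text
14.4 [ 0.5163 -0.2742  0.2066] [[-0.063, 0.998, -0.006], [0.998, 0.063, -0.001], [-0.001, -0.007, -1.0]] [-0.54  1.03 -0.27] [-0.05  0.01 -0.03] 0.08547078285604134 0.0
-0.1 0.3 11.3 -0.001 0.000 0.000; -0.1 0.3 11.3 -0.001 0.000 0.000; -0.1 0.3 11.3 -0.001 0.000 0.000; -0.1 0.3 11.3 -0.001 0.000 0.000; -0.1 0.3 11.3 -0.001 0.000 0.000; -0.1 0.3 11.3 -0.001 0.000 0.000; -0.1 0.3 11.3 -0.001 0.000 0.000; -0.1 0.2 11.3 -0.001 0.000 0.000; -0.1 0.2 11.3 -0.001 0.000 0.000; -0.1 0.2 11.3 -0.001 0.000 0.000
```

View pics/r.png

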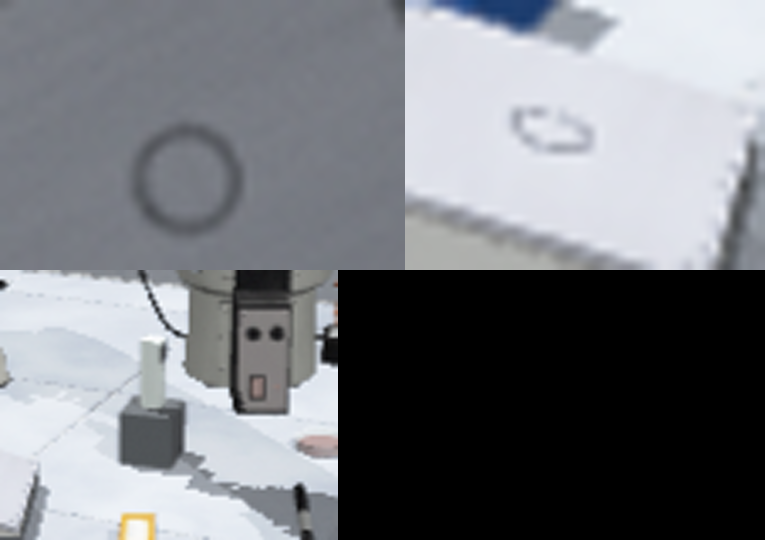

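The top view puts the ring centre at (295.3,154.6) and the side view puts it at (247.9,209.0). The probe stands undisturbed in its stand.

Request:
apply_moves --increments "-3 2 12 -0.006 0 0; 0 0 12 0 0 0; 0 0 12 0 0 0; 0 0 12 0 0 0; 0 0 12 0 0 0; 0 0 12 0 0 0; 0 0 12 0 0 0; 0 0 12 0 0 0; 0 0 10 0 0 0; 0 0 7 0 0 0"

```text
clock: 15.75
tool_pos: [0.5184, -0.2764, 0.0928]
orientation: [2.149, 2.292, -0.002]
force: [-0.1, 0.9, -0.5]
opening: 0.0853
gripper_force: 0.0
```

Request:
apply_moves --increments "0 0 0 0 0 0; 0 0 0 0 0 0; 0 0 0 0 0 0; 0 0 0 0 0 0; 0 0 0 0 0 0; 0 0 0 0 0 0; 0 0 0 0 0 0; 0 0 0 0 0 0; 0 0 0 0 0 0; 0 0 0 0 0 0" --grip 255 --newtons 40

```text
clock: 17.0
tool_pos: [0.5187, -0.2767, 0.0938]
orientation: [2.148, 2.291, -0.001]
force: [-0.9, -1.1, 5.8]
opening: 0.0244
gripper_force: 39.2
```

```bash
python3 - <<'E'
from h import *
show()
s=robot.capture("side"); t=robot.capture("top")
f=lambda P:np.r_[pix(t,P)[0]-[295.3,154.6],pix(s,P)[0]-[247.9,209.0]]
r=least_squares(f,[.64,-.05,.05]); print("ring",r.x,r.fun)
f2=lambda P:f([P[0],P[1],.05]); r=least_squares(f2,[.64,-.05]); print("ring z=.05",r.x,r.fun)
E
```

```text
17.0 [ 0.5187 -0.2767  0.0938] [[-0.064, 0.998, 0.0], [0.998, 0.064, -0.001], [-0.001, 0.0, -1.0]] [-0.93 -1.06  5.78] [-0.13  0.23 -0.  ] 0.024421442028756162 39.151302175596356
ring [ 0.64191922 -0.055325    0.05088871] [ 0.09899455  0.16518084 -0.23108161 -0.06231685]
ring z=.05 [ 0.64223782 -0.05558961] [ 0.16697039  0.15233088 -0.26368929  0.13255234]
```

```bash
python3 - <<'E'
from h import *
s=robot.sense(); p=s["tool_pos"]+[0,0,.1]; R0=R.from_rotvec(s["orientation"])
Rf=frame(.355,.3); n=-Rf.apply([0,0,1]); q=np.array([.642,-.0555,.0505])+n*.12
print(p,q); plan(q,Rf,12,p,R0)
E
```

```text
[ 0.51872105 -0.27665999  0.19385043] [ 0.60874878 -0.0678264   0.16514038]
16.9 8.6 2.4 -0.025 0.004 -0.024; 16.7 8.9 2.7 -0.025 0.004 -0.024; 16.4 9.3 2.9 -0.025 0.004 -0.024; 16.2 9.6 3.2 -0.025 0.004 -0.024; 16.0 9.9 3.5 -0.025 0.004 -0.024; 15.7 10.2 3.8 -0.025 0.004 -0.024; 15.4 10.5 4.2 -0.025 0.004 -0.024; 15.2 10.7 4.5 -0.025 0.004 -0.024; 14.9 11.0 4.8 -0.025 0.004 -0.024; 14.6 11.2 5.1 -0.025 0.004 -0.024
14.3 11.4 5.5 -0.025 0.004 -0.024; 14.0 11.6 5.8 -0.025 0.004 -0.024
```

Request:
apply_moves --increments "0 0 -3 0 0 0; 0 0 -6 0 0 0; 0 0 -10 0 0 0; 0 0 -12 0 0 0; 0 0 -14 0 0 0; 0 0 -15 0 0 0; 0 0 -15 0 0 0; 0 0 -13 0 0 0; 0 0 -8 0 0 0; 0 0 -4 0 0 0"

```text
clock: 18.35
tool_pos: [0.5185, -0.2764, 0.1938]
orientation: [2.148, 2.291, -0.001]
force: [-0.4, -0.0, -0.0]
opening: 0.0249
gripper_force: 39.3
```

Request:
apply_moves --increments "16.9 8.6 2.4 -0.025 0.004 -0.024; 16.7 8.9 2.7 -0.025 0.004 -0.024; 16.4 9.3 2.9 -0.025 0.004 -0.024; 16.2 9.6 3.2 -0.025 0.004 -0.024; 16 9.9 3.5 -0.025 0.004 -0.024; 15.7 10.2 3.8 -0.025 0.004 -0.024; 15.4 10.5 4.2 -0.025 0.004 -0.024; 15.2 10.7 4.5 -0.025 0.004 -0.024; 14.9 11 4.8 -0.025 0.004 -0.024; 14.6 11.2 5.1 -0.025 0.004 -0.024"

```text
clock: 19.6
tool_pos: [0.5941, -0.101, 0.1697]
orientation: [1.761, 2.407, 0.314]
force: [1.0, 0.8, -1.3]
opening: 0.0247
gripper_force: 39.4
```

Request:
apply_moves --increments "14.3 11.4 5.5 -0.025 0.004 -0.024; 14 11.6 5.8 -0.025 0.004 -0.024; 0 0 0 0 0 0; 0 0 0 0 0 0; 0 0 0 0 0 0; 0 0 0 0 0 0; 0 0 0 0 0 0; 0 0 0 0 0 0; 0 0 0 0 0 0; 0 0 0 0 0 0"

```text
clock: 20.85
tool_pos: [0.6086, -0.0675, 0.1652]
orientation: [1.685, 2.42, 0.371]
force: [1.0, 0.4, -1.4]
opening: 0.0242
gripper_force: 39.3
```

```bash
python3 - <<'E'
from h import *
show()
s=robot.capture("side"); t=robot.capture("top")
S0=robot.sense(); Q=R.from_rotvec(S0["orientation"]); p=S0["tool_pos"]
fp=p+Q.apply([0,0,.0898]); print("foot",fp,pix(s,[fp,p]),pix(t,fp))
Rf=frame(.355,.3); n=-Rf.apply([0,0,1]); ring=np.array([.642,-.0555,.0505])
print("foot in plate",Rf.inv().apply(fp-ring), "tilt err",(Rf.inv()*Q).as_rotvec())
plan(ring+n*.0938,Rf,5)
crop(s,220,160,80,60,10,"f.png")
E
```

```text
20.85 [ 0.6086 -0.0675  0.1652] [[-0.348, 0.895, 0.278], [0.938, 0.331, 0.106], [0.003, 0.298, -0.955]] [ 1.    0.41 -1.39] [-0.1   0.36  0.01] 0.024214691779204673 39.31862133555114
foot [ 0.63354768 -0.05787054  0.07946029] [[249.7982896  201.38843523]
 [256.62651229 177.79286909]] [[297.03496117 153.91815482]]
foot in plate [ 0.00071521  0.00019986 -0.0302524 ] tilt err [-0.00213731  0.00306999  0.00071049]
-0.1 -0.0 5.3 0.000 -0.001 -0.000; -0.1 -0.0 5.3 0.000 -0.001 -0.000; -0.1 -0.0 5.3 0.000 -0.001 -0.000; -0.1 -0.0 5.3 0.000 -0.001 -0.000; -0.1 -0.0 5.3 0.000 -0.001 -0.000
```

View pics/f.png

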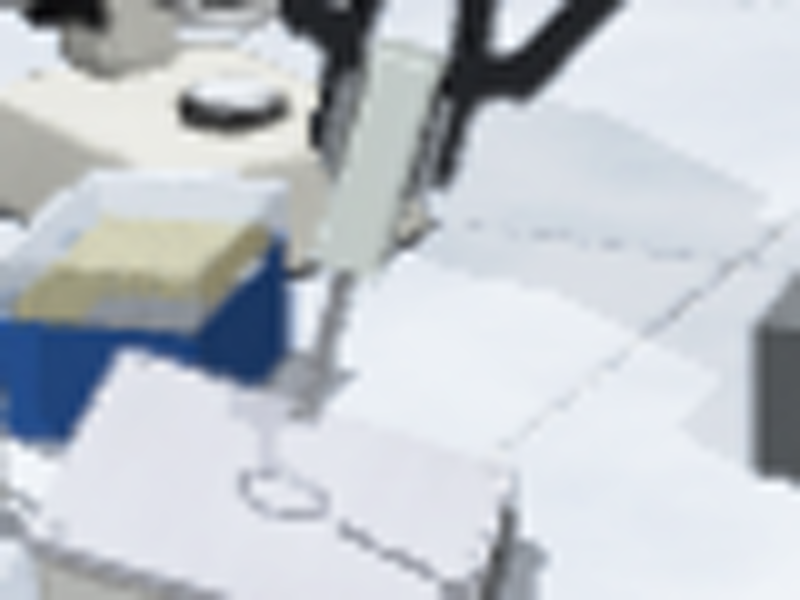

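The foot tip is seen at (249.6,200.4) against a predicted (249.8,201.4), so the grasp has not slipped. I'll average the force baseline and then descend.

```bash
cat >> h.py <<'E'
def favg(k=12):
    F=[];P=[]
    Rf=frame(.355,.3)
    for i in range(k):
        robot.capture("side"); s=robot.sense(); F.append(Rf.inv().apply(s["force"])); P.append(s["tool_pos"])
    F=np.array(F); ring=np.array([.642,-.0555,.0505]); q=Rf.inv().apply(np.mean(P,0)-ring)
    print("F tool",F.mean(0).round(2),"sd",F.std(0).round(2),"tcp height",-q[2].round(5),"lat",q[:2].round(4),"clock",s["clock"])
E
python3 -c "
from h import *
favg(10)"
```

```text
F tool [0.05 0.2  0.76] sd [0.52 0.5  0.25] tcp height 0.12004 lat [ 0.0004 -0.    ] clock 21.45
```

Request:
apply_moves --increments "-0.7 0 5 0.002 -0.003 0; 0 0 6 0 0 0; 0 0 6 0 0 0; 0 0 5 0 0 0; 0 0 4 0 0 0; 0 0 2 0 0 0; 0 0 2 0 0 0; 0 0 2 0 0 0; 0 0 1 0 0 0; 0 0 0 0 0 0"

```text
clock: 22.7
tool_pos: [0.618, -0.0647, 0.1337]
orientation: [1.685, 2.419, 0.366]
force: [-0.5, -0.4, 2.0]
opening: 0.0248
gripper_force: 39.4
```

```bash
python3 -c "
from h import *
favg(12)"
```

```text
F tool [ 0.14  0.02 -0.99] sd [0.45 0.73 0.5 ] tcp height 0.08711 lat [-0.0003  0.0001] clock 23.3
```

Force and geometry agree: about 2.5 mm pressed in. It needs 3.5 mm more.

Request:
apply_moves --increments "0 0 1 0 0 0; 0 0 1 0 0 0; 0 0 1 0 0 0; 0 0 0.5 0 0 0; 0 0 0 0 0 0; 0 0 0 0 0 0; 0 0 0 0 0 0; 0 0 0 0 0 0; 0 0 0 0 0 0; 0 0 0 0 0 0"

```text
clock: 24.55
tool_pos: [0.619, -0.0643, 0.1303]
orientation: [1.685, 2.419, 0.366]
force: [-0.3, 0.4, 2.6]
opening: 0.0244
gripper_force: 39.6
```

```bash
python3 -c "
from h import *
favg(20)
Q=R.from_rotvec(robot.sense()['orientation']); print((frame(.355,.3).inv()*Q).as_rotvec())
s=robot.capture('side'); crop(s,205,150,110,82,7,'e.png')"
```

```text
F tool [-0.01  0.62 -2.21] sd [0.44 0.57 0.52] tcp height 0.08355 lat [-0.0003  0.    ] clock 25.55
[-1.28795938e-04  9.02765971e-05  7.66791573e-04]
```

View pics/e.png

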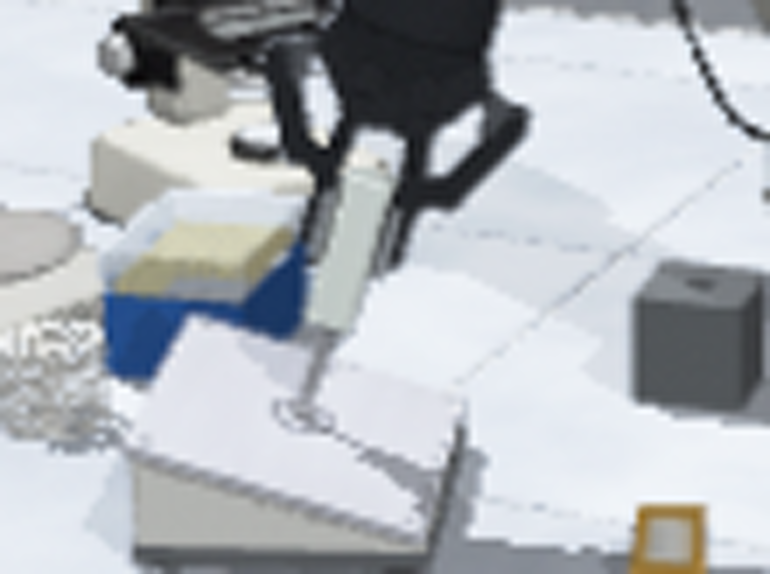

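The foot sits inside the ring. The force gives about 5.4 mm pressed and the geometry about 6.2 mm, so it is half way in, with the probe square to the plate. I'll hand it in.

```bash
python3 -c "
from rig import robot
print(robot.job_done())"
```

```text
the job is handed in; nothing more can be done
None
```

The slide box stands upright on the worktop, clear of the warmer, and I handed in the job with the probe still held square in the ring, its foot about half way in (5.4 mm by force, 6.2 mm by geometry); the one harder push was about 37 N measured at the wrist while setting the box down.

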